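# Fit the idler roller and hold the belt tensioner wound to its stop

## Task

Lift the smaller of the two rollers out of the bin and set it down over the upright spindle at the end of the belt tensioner's arm, fully down on its shoulder. Then swing the arm forward (counter-clockwise seen from above) against its spring until it is fully against its far stop, and finish still holding it there, with the roller on its spindle, so that a belt could be slipped on: it springs back if let go. Leave the larger roller in the bin and the things lying round about where they are.

Things in the scene. Friction and masses are not known exactly. Their poses are not given: they have to be found in the camera images.
- tension_arm (a joint): swing of the sprung aluminium tensioner arm about its vertical pivot, rad: 0 at rest (the spring keeps it there), 0.9 against the forward stop; grows counter-clockwise seen from above. Pushing at the spindle takes about 4 N to start and 8.5 N at the stop; let go, it swings back to 0.
- pivot (a point): a point on the vertical pivot axis of the tensioner, 42 mm above the bare bench, on the top face of the arm. The tensioner is a black steel base plate 100x90x12 mm, fixed to the bench, with pivot post, coil spring and two short stop pins. x and y axes are those of the base. A nut 16 mm wide stands 6 mm above the point.
- spindle (a point): centre of the shoulder's top face at the foot of the steel spindle near the arm's free end, 47 mm above the bench and 100 mm from the pivot axis; it moves with the arm, z up. The upright spindle, 10 mm in diameter, rises 26 mm from here, with a conical tip over the top 5 mm. The shoulder is 18 mm in diameter and 5 mm high on the flat arm, which is 22 mm wide and 10 mm thick (32 to 42 mm above the bench). The seated roller rests on this face, its centre 15 mm above the point.
- roller_center (a point): centre of the smaller roller, the one to fit: a black ring 36 mm in outer diameter, 30 mm high, 0.06-0.11 kg, with a 14 mm bore right through along its z axis. It lies flat on the bin floor with the bore upright.
- big_roller_center (a point): centre of the larger roller, which stays in the bin: same make, 52 mm in diameter, 30 mm high, 22 mm bore. Which end of the bin each roller lies in varies.
- bin_in (a point): centre of the inner floor (6 mm above the bench) of the open grey bin, 115 mm (x) by 170 mm (y) outside, 34 mm high, walls 4 mm, fixed to the bench; axes along its sides. The rollers lie about 38 mm either side of the centre along y, so the fingers have most room along the bin's x.
- bottle_oil_center (a point): centre of a standing oil bottle, 34 mm in diameter, 82 mm high; bystander
- loupe_center (a point): centre of a black inspection loupe, 49 mm in diameter, 30 mm high; bystander
- go_gauge_center (a point): centre of a plug gauge lying on the bench, 17x70x17 mm, steel pin with a red handle; bystander
Mind the look-alikes: they are no part of the job. What is shaped like the part that bears roller_center but green is not meant.

How it is judged:
By the outcome, as a careful person would: the job done as asked, in the order asked, and still so for the second after the job is handed in, while the arm keeps its last pose, push and grip.
It also fails if it takes over 45 s, if anything falls off the work surface, if the arm or the gripper's body presses on something with over 40 N, if the wrist force passes 120 N, or if a joint passes its speed limit or range.

## Robot

A 6-joint arm with a two-finger parallel gripper is mounted at the origin on a cart in front of the work surface, level with it; the furniture and walls round the work are solid. World frame = base frame: x ahead of the robot, y to its left, z up, the work surface at z = 0. Lengths are in mm, angles in degrees, forces in N, time in s.
With the tool pointing down it reaches from about 300 to 850 mm from the base axis. Payload 4.2 kg.
Tool frame: the origin (TCP) lies at the very end of the fingers, on their centre line; the grasp point (between the pads) lies 19 mm behind it; z points along the fingers, y is the direction in which the jaws open and shut (so a half turn about z gives the same grasp; the last joint's range is limited). The gripper opens to 91 mm and grips with 3 to 60 N. Pads are 32 mm wide; open, the fingers measure 118 mm over their backs; the gripper's body (76 mm by 178 mm) begins 60 mm behind the grasp point.
Start: joints at [74.656, 18.312, 89.639, -0, 72.044, -1.146], TCP at [141.033, 557.454, 189.076] pointing down, gripper open.
Joint ranges: [-177.97, 177.97], [-48.28, 115.42], [12.27, 149.76], [-77.06, 257.06], [2.81, 150.46], [-146.56, 146.56]. Speed limits (degrees/s): [147.25, 147.25, 180, 180, 180, 180].

## Interface

Orientations are given as [roll, pitch, yaw] about the fixed x, y, z axes, in that order (R = Rz(yaw) Ry(pitch) Rx(roll)).
In Python, from workcell import env gives the robot as it stands. The module is installed in compiled form; this text tells all that it offers.
- The arm moves only by the tool arm_command, never from a script. Its argument "targets" is a list of rows, each a list of 5 numbers: the closure, from 0 (fully open) to 1 (shut), then the shift along the tool's x, y, z each as a share of 50 cm, from -1 to 1, then the turn about the tool's z as a share of pi/4 rad, from -1 to 1. A call has 1 to 8 rows; each row is the pose to reach, as a shift and turn from the pose measured when the call began, along the tool's axes at that moment; what a row does not reach only later rows make up. A row lasts 1/12 s, in which the tool goes at most 41.7 mm and 7.16 degrees, less where a joint would pass 70% of its speed; a pose out of reach is approached as far as the arm can. A call with a number of a shift or a turn outside -1 to 1 is refused whole. A call with a gripper value outside its range is refused whole. The fingers move at their own pace and stop on an object; "squeeze" is the grip in N (left out, the last holds). Time passes only in rows, so rows that repeat a pose let the fingers close. It gives the time, the measured TCP pose, the force and the opening at its end, in the units of the state.
- env.state(): the state, without advancing time (a new reading comes with each control period).
- env.grab_frame(name): name is "scene" or "top" or "wrist"; returns the picture (480x640x3 uint8, red, green, blue); there is no depth.
- env.camera_params(name): a dict with "camera_matrix" (3x3 intrinsics, pixels), "R" (3x3) and "t" (3): a world point X has camera coordinates R X + t; the wrist camera has in their place "hand_eye" (4x4, takes a point from camera to tool coordinates, whose origin is the TCP and whose axes are the flange's). Camera axes: x right, y down, z forward; pixel columns grow to the right and rows downward; lengths in mm; the calibration is good to about 2 mm. The wrist camera is an equidistant fisheye: a pixel r from the principal point sees the ray r / f radians off the axis. A picture is of the moment at which its call begins: read the wrist's pose just before it. camera_params takes no time and is no camera call.
- env.job_done(): hands the job in, once; it reports no verdict.
The state is a dict: "time_s": time; "qpos": joint angles; "qvel": joint speeds; "effort": joint torques, N m; "ee_pos": TCP position; "ee_rot": TCP orientation; "force": force on the tool from outside, world axes, zero at the start; "torque": the same for the moment, N m; "gripper_width": finger opening in mm.
Only numpy, scipy, OpenCV 4.12 (cv2) and the standard library are available. Lean on these libraries where they do the work, as an engineer would, in place of code of your own. Each camera call takes 0.05 s, during which the arm holds its last target.

## Working session

There is one attempt and no reset: what is moved stays moved. The work goes in short steps, Python scripts to look and compute and a tool call to move; the robot and the scene stay as the last step left them, time stands still between calls to the robot, and variables do not carry over. Pictures are saved under pics/ and viewed, and the job is handed in when it is done.

Besides the shell and the picture viewer there is one more tool, called after "Call:" as name([rows], argument=value, ...), one row to a line, values as JSON. arm_command: Moves the arm, as the interface text tells. Shift numbers are shares of 50 cm and turn numbers shares of pi/4 rad, none past 1 either way. Its arguments: {"type":"object","properties":{"targets":{"type":"array"},"squeeze":{"type":"number"}},"required":["targets"]}

```bash
mkdir -p pics
python3 - <<'E'
from workcell import env
import cv2, numpy as np
s=env.state(); print(s)
for n in ["scene","top","wrist"]:
    p=env.camera_params(n); print(n,{k:np.round(np.array(v),4).tolist() for k,v in p.items()})
    cv2.imwrite(f"pics/{n}0.png",cv2.cvtColor(env.grab_frame(n),cv2.COLOR_RGB2BGR))
E
```

```text
{'time_s': 0.0, 'qpos': array([ 7.46560560e+01,  1.83515975e+01,  8.97061068e+01,  1.00300762e-04,
        7.20445269e+01, -1.14770229e+00]), 'qvel': array([ 0.07266855,  0.04911319,  0.01911436,  0.01126146, -0.01816456,
       -0.00851431]), 'effort': array([ 9.15142900e-04, -4.12461913e+01, -2.31974047e+01,  7.27576646e-02,
        4.56646609e-02, -1.37005045e-04]), 'ee_pos': array([140.88505703, 556.90351538, 188.22279495]), 'ee_rot': array([-1.79897791e+02, -2.14301502e-03,  1.65803725e+02]), 'force': array([-0.52254179,  0.0770645 , -0.40213843]), 'torque': array([ 0.027482  ,  0.04110712, -0.01470693]), 'gripper_width': 90.97014945576149}
scene {'camera_matrix': [[437.7615, 0.0, 313.593], [0.0, 437.7615, 238.0171], [0.0, 0.0, 1.0]], 'R': [[0.4289, -0.9032, -0.0128], [-0.6733, -0.3102, -0.6711], [0.6022, 0.2965, -0.7413]], 't': [-369.3356, 350.3725, 590.5338]}
top {'camera_matrix': [[555.0394, 0.0, 315.8184], [0.0, 555.0394, 244.1521], [0.0, 0.0, 1.0]], 'R': [[0.0204, -0.999, 0.0409], [-0.9825, -0.0277, -0.1841], [0.1851, -0.0365, -0.9821]], 't': [-159.0255, 570.7464, 787.5841]}
wrist {'camera_matrix': [[371.6483, 0.0, 315.6346], [0.0, 371.6483, 236.8513], [0.0, 0.0, 1.0]], 'hand_eye': [[-0.0003, -0.9723, -0.2338, 65.1121], [1.0, -0.0001, -0.001, -0.4893], [0.0009, -0.2338, 0.9723, -195.2735], [0.0, 0.0, 0.0, 1.0]]}
```

View pics/scene0.png

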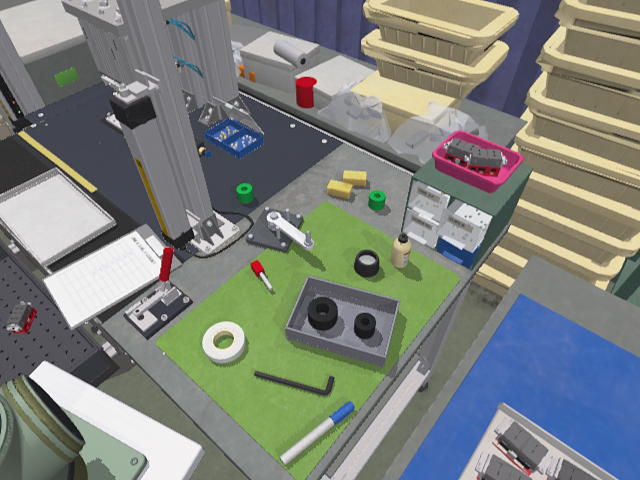

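View pics/top0.png

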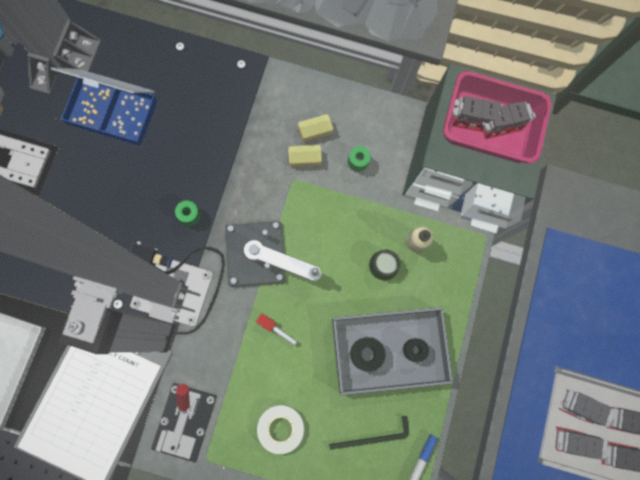

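View pics/wrist0.png

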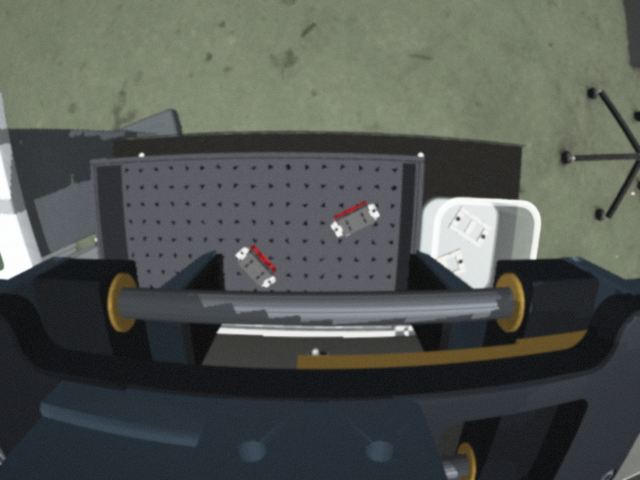

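The top view shows the tensioner pivot near (253,249) and the spindle near (315,271). The bin holds the big roller at (367,354) and the small one at (416,350). Two green look-alikes are at (187,211) and (359,157), and the loupe is at (385,265). I'll enlarge this area.

```bash
cat > h.py <<'E'
from workcell import env
import cv2, numpy as np
def bp(n,uv,z):
    p=env.camera_params(n); K=np.array(p["camera_matrix"]);R=np.array(p["R"]);t=np.array(p["t"])
    d=R.T@np.linalg.solve(K,[uv[0],uv[1],1]); c=-R.T@t
    return c+d*(z-c[2])/d[2]
def pj(n,X):
    p=env.camera_params(n); K=np.array(p["camera_matrix"]);R=np.array(p["R"]);t=np.array(p["t"])
    q=K@(R@np.array(X,float)+t); return q[:2]/q[2]
def wpose():
    from scipy.spatial.transform import Rotation as Ro
    s=env.state(); T=np.eye(4);T[:3,:3]=Ro.from_euler('xyz',s['ee_rot'],degrees=True).as_matrix();T[:3,3]=s['ee_pos'];return T
def wbp(uv,z,T):
    p=env.camera_params("wrist");K=np.array(p["camera_matrix"]);H=np.array(p["hand_eye"])
    x=(np.array(uv,float)-K[:2,2])/K[0,0]; th=np.hypot(*x); d=np.r_[np.sin(th)*x/max(th,1e-9),np.cos(th)]
    M=T@H; c=M[:3,3]; d=M[:3,:3]@d; return c+d*(z-c[2])/d[2]
def wpj(X,T):
    p=env.camera_params("wrist");K=np.array(p["camera_matrix"]);H=np.array(p["hand_eye"])
    q=np.linalg.inv(T@H)@np.r_[X,1]; th=np.arctan2(np.hypot(q[0],q[1]),q[2]); r=np.hypot(q[0],q[1])
    return K[:2,2]+K[0,0]*th*q[:2]/r
E
python3 - <<'E'
from h import *
im=cv2.imread("pics/top0.png")
cv2.imwrite("pics/topA.png",cv2.resize(im[210:410,210:470],None,fx=3,fy=3,interpolation=cv2.INTER_CUBIC))
im=cv2.imread("pics/scene0.png")
cv2.imwrite("pics/sceneA.png",cv2.resize(im[190:380,220:430],None,fx=3,fy=3,interpolation=cv2.INTER_CUBIC))
for l,uv,z in [("pivot",(253,249),42),("spin",(315,271),60),("small",(416,350),36),("big",(367,354),36),("loupe",(385,265),30),("bottle",(423,236),80),("colbase",(190,290),10)]:
    print(l,bp("top",uv,z).round(1))
for uv in [(333,320),(443,309),(452,383),(340,394)]: print(bp("top",uv,34).round(1))
E
```

```text
pivot [566.8 -49.2  42. ]
spin [ 532.7 -144.6   60. ]
small [ 419.4 -301.1   36. ]
big [ 412.  -226.5   36. ]
loupe [ 549.2 -255.2   30. ]
bottle [ 586.9 -304.1   80. ]
colbase [504.6  48.8  10. ]
[ 461.8 -174.6   34. ]
[ 482.4 -344.3   34. ]
[ 371.7 -355.5   34. ]
[ 352.7 -186.6   34. ]
```

View pics/topA.png

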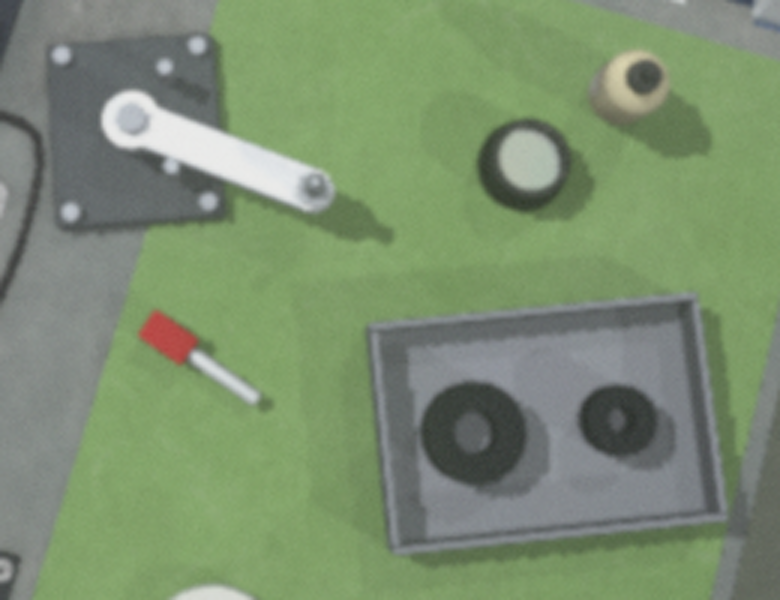

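View pics/sceneA.png

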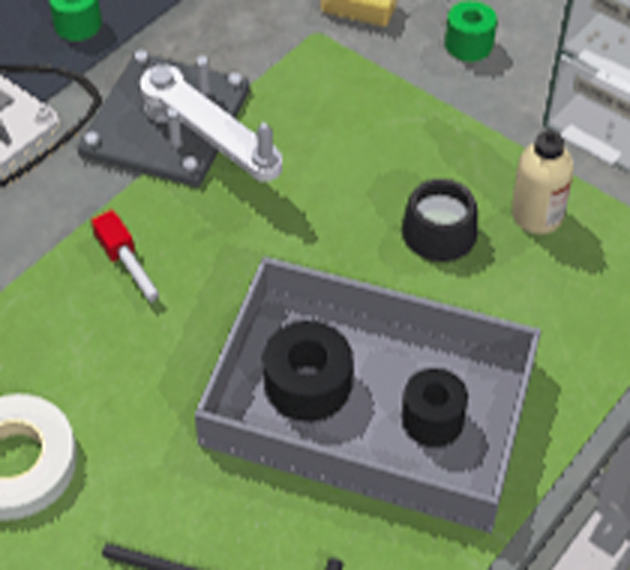

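Three things could be the small roller. The one at top (416,350) is a black ring of about 36 mm in the bin. The black ring at (367,354) is larger, so it stays. The rings at (359,157) and (187,211) are green and outside the bin. The loupe at (385,265) has a glass lens. So (416,350) is the one meant, and the crop confirms it. Next I'll locate the column between the arm's start position and the bin.

Run:
```python
from h import *
for n in ["top","scene"]:
    p=env.camera_params(n); print(n,(-np.array(p["R"]).T@np.array(p["t"])).round())
for uv in [(165,245),(193,250),(205,255),(240,235),(215,208),(180,190),(160,200)]: print("scene",uv,bp("scene",uv,5).round())
for uv in [(163,353),(190,325),(210,262),(120,335),(70,340)]: print("top",uv,bp("top",uv,5).round(), bp("top",uv,400).round())
for uv in [(183,390),(165,260)]: print(bp("scene",uv,60).round())
im=cv2.imread("pics/scene0.png")
cv2.imwrite("pics/sceneB.png",cv2.resize(im[0:300,0:300],None,fx=2,fy=2,interpolation=cv2.INTER_CUBIC))
```

```text
top [ 418. -114.  885.]
scene [  39. -400.  668.]
scene (165, 245) [434. 131.   5.]
scene (193, 250) [447.  71.   5.]
scene (205, 255) [446.  41.   5.]
scene (240, 235) [522.   7.   5.]
scene (215, 208) [567.  99.   5.]
scene (180, 190) [583. 206.   5.]
scene (160, 200) [537. 226.   5.]
top (163, 353) [407.  85.   5.] [412.  -5. 400.]
top (190, 325) [451.  46.   5.] [436. -26. 400.]
top (210, 262) [550.  21.   5.] [491. -40. 400.]
top (120, 335) [433. 153.   5.] [426.  33. 400.]
top (70, 340) [424. 228.   5.] [421.  74. 400.]
[ 189. -113.   60.]
[372.  64.  60.]
```

View pics/sceneB.png

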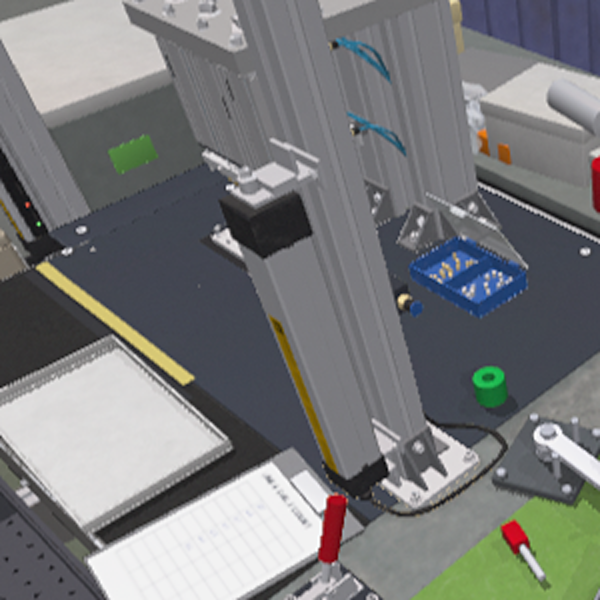

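Run:
```python
from h import *
for uv in [(20,125),(45,118),(10,128),(60,175),(95,275),(45,300),(115,250)]: print("scene",uv,bp("scene",uv,5).round())
print(wpose().round(3))
T=wpose()
for X in [(77,310,100),(141,557,0),(141,557,188)]: print(wpj(X,T))
for uv in [(95,158),(420,158),(430,200),(540,210),(320,330),(390,340)]: print(uv,wbp(uv,0,T).round())
```

```text
scene (20, 125) [618. 765.   5.]
scene (45, 118) [671. 729.   5.]
scene (10, 128) [596. 777.   5.]
scene (60, 175) [508. 500.   5.]
scene (95, 275) [316. 204.   5.]
scene (45, 300) [234. 246.   5.]
scene (115, 250) [381. 214.   5.]
[[-9.69000e-01  2.45000e-01 -0.00000e+00  1.40914e+02]
 [ 2.45000e-01  9.69000e-01 -1.00000e-03  5.57038e+02]
 [ 0.00000e+00 -1.00000e-03 -1.00000e+00  1.88404e+02]
 [ 0.00000e+00  0.00000e+00  0.00000e+00  1.00000e+00]]
[ 48.9323432  232.22900249]
[316.68411985 211.72442594]
[316.84632447 268.6982776 ]
(95, 158) [ 13. 324.   0.]
(420, 158) [111. 677.   0.]
(430, 200) [158. 678.   0.]
(540, 210) [200. 816.   0.]
(320, 330) [276. 527.   0.]
(390, 340) [311. 604.   0.]
```

Call:
arm_command([
  [0.1, 0, -0.04, -0.01, -0.07],
  [0.2, 0, -0.11, -0.02, -0.15],
  [0.3, 0, -0.19, -0.03, -0.25],
  [0.34, 0, -0.27, -0.04, -0.35],
  [0.34, 0, -0.35, -0.04, -0.45],
  [0.34, 0, -0.43, -0.04, -0.53],
  [0.34, 0, -0.49, -0.04, -0.53],
  [0.34, 0, -0.51, -0.04, -0.53],
])

```text
time_s: 0.82
ee_pos: [77.1, 305.3, 208.3]
ee_rot: [-179.8, -0.1, -170.3]
force: [-0.1, 0.3, -0.4]
gripper_width: 60.3
```

Call:
arm_command([
  [0.34, -0.05, -0.035, 0, 0],
  [0.34, -0.12, -0.085, 0, 0],
  [0.34, -0.19, -0.14, 0, 0],
  [0.34, -0.26, -0.19, 0, 0],
  [0.34, -0.3, -0.26, 0, 0],
  [0.34, -0.335, -0.34, 0, 0],
  [0.34, -0.36, -0.41, 0, 0],
  [0.34, -0.38, -0.48, 0, 0],
])

```text
time_s: 1.48
ee_pos: [306.7, 98.8, 209.0]
ee_rot: [-179.8, -0.0, -170.4]
force: [1.3, 0.1, 0.3]
gripper_width: 60.1
```

Call:
arm_command([
  [0.34, 0.01, -0.07, 0, 0],
  [0.34, 0.02, -0.15, 0, 0],
  [0.34, 0.03, -0.23, 0, 0],
  [0.34, 0.03, -0.31, 0, 0.15],
  [0.34, 0.01, -0.39, 0, 0.3],
  [0.34, -0.01, -0.46, 0, 0.45],
  [0.34, -0.03, -0.54, 0, 0.6],
  [0.34, -0.04, -0.61, 0, 0.75],
])

```text
time_s: 2.15
ee_pos: [379.1, -201.7, 209.9]
ee_rot: [-179.8, 0.2, 155.4]
force: [1.1, 1.3, -0.2]
gripper_width: 59.9
```

Call:
arm_command([
  [0.34, -0.05, -0.05, 0.02, 0.15],
  [0.34, -0.1, -0.1, 0.04, 0.3],
  [0.34, -0.155, -0.147, 0.06, 0.46],
  [0.34, -0.155, -0.147, 0.06, 0.61],
  [0.34, -0.155, -0.147, 0.06, 0.77],
  [0.34, -0.155, -0.147, 0.06, 0.92],
  [0.34, -0.155, -0.147, 0.06, 1.0],
])

```text
time_s: 2.73
ee_pos: [419.7, -301.7, 179.6]
ee_rot: [180.0, 0.2, 110.1]
force: [0.3, 0.8, -1.1]
gripper_width: 60.5
```

Run:
```python
from h import *
T=wpose(); np.save("T1.npy",T); print(env.state()['ee_pos'],env.state()['ee_rot'])
cv2.imwrite("pics/w1.png",cv2.cvtColor(env.grab_frame("wrist"),cv2.COLOR_RGB2BGR))
print(wpj((419.4,-301.1,36),T), wpj((532.7,-144.6,60),T))
```

```text
[ 419.72088603 -301.68043817  179.61509543] [179.98763055   0.22609983 110.11820661]
[315.74805909 217.83347832] [493.29263572 107.36864729]
```

View pics/w1.png

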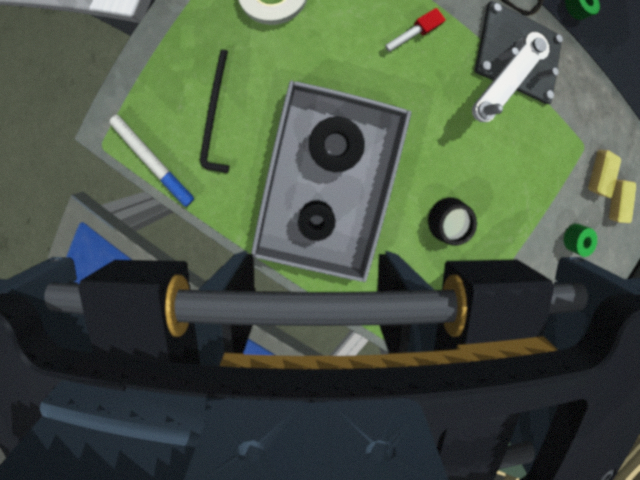

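Run:
```python
from h import *
im=cv2.imread("pics/w1.png")
a=cv2.resize(im[180:260,270:370],None,fx=6,fy=6,interpolation=cv2.INTER_CUBIC)
b=cv2.resize(im[70:150,440:540],None,fx=6,fy=6,interpolation=cv2.INTER_CUBIC)
cv2.imwrite("pics/w1z.png",cv2.resize(np.hstack([a,b]),(800,320)))
t=cv2.imread("pics/top0.png")
cv2.imwrite("pics/t0z.png",np.hstack([cv2.resize(t[325:375,391:441],(400,400),interpolation=cv2.INTER_CUBIC),cv2.resize(t[245:295,290:340],(400,400),interpolation=cv2.INTER_CUBIC)]))
```

```text
(no output)
```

View pics/w1z.png

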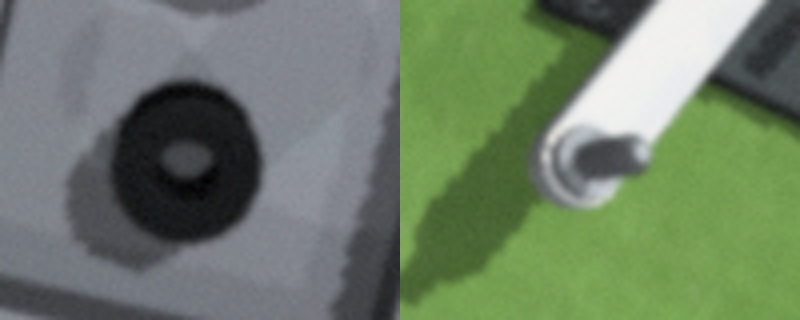

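View pics/t0z.png

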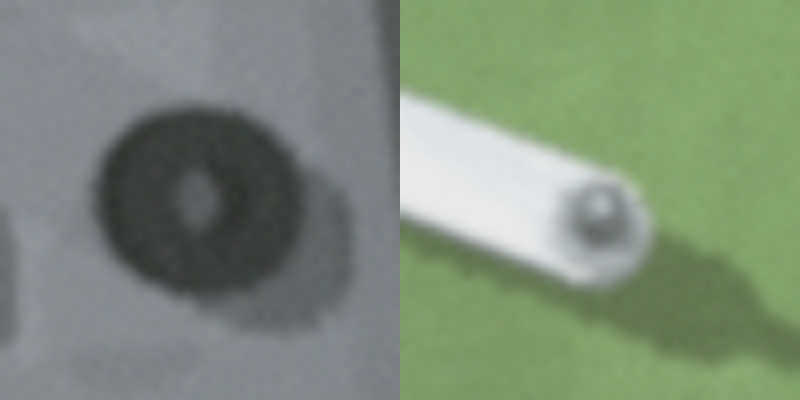

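Run:
```python
from h import *
from scipy.optimize import least_squares
T=np.load("T1.npy")
def box(proj,c,r,z0,z1):
    a=np.linspace(0,2*np.pi,60)
    P=np.array([proj((c[0]+r*np.cos(t),c[1]+r*np.sin(t),z)) for z in(z0,z1) for t in a])
    return np.r_[P.min(0),P.max(0)]
bw=np.array([270+113/4,180+80/4,270+261/4,180+242/4])
bt=np.array([391+95/8,325+103/8,391+303/8,325+298/8])
pw=lambda X:wpj(X,T); pt=lambda X:pj("top",X)
for nm,p,b in(("w",pw,bw),("t",pt,bt)):
    s=least_squares(lambda c:box(p,c,18,6,36)-b,[419,-301]); print(nm,s.x.round(1),s.fun.round(1))
print("tip w",wbp((499.2,108.8),73,T).round(1),"sh w",wbp((486.2,112),47,T).round(1),"tip t",bp("top",(315,270.6),72).round(1))
# arm end/pivot
print("pivot top",bp("top",(210+131/3,210+118/3),48).round(1),"pivot w",wbp((539,44),48,T).round(1))
```

```text
w [ 421.9 -305.1] [-0.8 -0.9  0.8  0.9]
t [ 419.5 -303.8] [-0.7  0.1  0.7 -0.1]
tip w [ 533.  -147.1   73. ] sh w [ 532.9 -148.2   47. ] tip t [ 531.7 -144.1   72. ]
pivot top [565.3 -50.7  48. ] pivot w [565.6 -53.   48. ]
```

Call:
arm_command([
  [0.34, -0.006, 0, 0.06, 0.15],
  [0.34, -0.006, 0, 0.13, 0.3],
  [0.34, -0.006, 0, 0.2, 0.3],
  [0.34, -0.006, 0, 0.25, 0.3],
  [0.34, -0.006, 0, 0.28, 0.3],
  [0.34, -0.006, 0, 0.28, 0.3],
])

```text
time_s: 3.28
ee_pos: [419.2, -303.4, 36.1]
ee_rot: [-179.8, -0.1, 96.7]
force: [-0.9, -0.0, -0.8]
gripper_width: 60.4
```

Run:
```python
from h import *
print(env.state()['ee_pos'],env.state()['ee_rot'])
im=np.hstack([cv2.cvtColor(env.grab_frame(n),cv2.COLOR_RGB2BGR) for n in("scene","top")])
cv2.imwrite("pics/s2.png",np.hstack([cv2.resize(im[200:440,260:500],(400,400)),cv2.resize(im[200:440,640+240:640+480],(400,400))]))
```

```text
[ 419.17343101 -303.42599243   36.13319654] [-1.79771361e+02 -6.98694066e-02  9.66876983e+01]
```

View pics/s2.png

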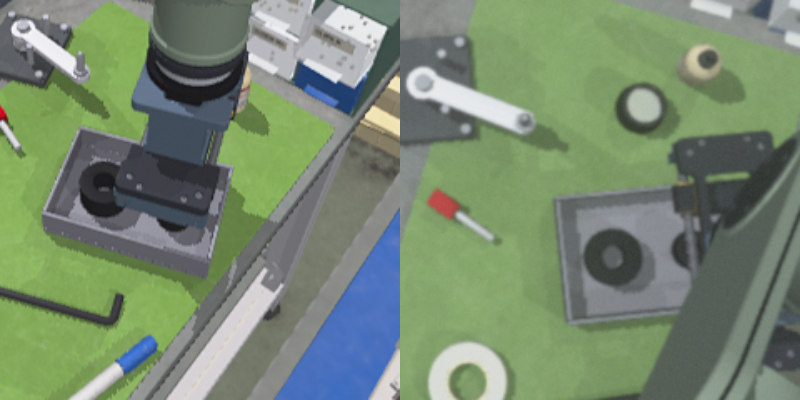

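Call:
arm_command([
  [0.34, -0.002, 0.003, 0.025, 0],
  [0.34, -0.002, 0.003, 0.045, 0],
  [0.34, -0.002, 0.003, 0.053, 0],
  [0.34, -0.002, 0.003, 0.053, 0],
  [0.34, -0.002, 0.003, 0.053, 0],
])

```text
time_s: 3.8
ee_pos: [423.3, -306.2, 13.5]
ee_rot: [179.9, 0.2, 96.7]
force: [0.5, 1.2, -0.0]
gripper_width: 59.9
```

Call:
arm_command([
  [0.7, 0, 0, 0, 0],
  [0.7, 0, 0, 0, 0],
  [0.7, 0, 0, 0, 0],
  [0.7, 0, 0, 0, 0],
  [0.7, 0, 0, 0, 0],
  [0.7, 0, 0, 0, 0],
], squeeze=20)

```text
time_s: 4.3
ee_pos: [423.3, -306.2, 13.6]
ee_rot: [179.9, 0.2, 96.7]
force: [-0.7, 0.1, -0.3]
gripper_width: 27.7
```

Run:
```python
from h import *
s=env.state();print(s['ee_pos'],s['ee_rot'],s['gripper_width'],s['time_s'])
w=env.grab_frame("wrist");cv2.imwrite("pics/w3.png",cv2.cvtColor(w,cv2.COLOR_RGB2BGR))
im=np.hstack([cv2.cvtColor(env.grab_frame(n),cv2.COLOR_RGB2BGR) for n in("scene","top")])
cv2.imwrite("pics/s3.png",np.hstack([cv2.resize(im[230:390,280:440],(400,400)),cv2.resize(im[290:410,640+320:640+440],(400,400))]))
```

```text
[ 423.32993986 -306.22682921   13.63015369] [179.9072384    0.23725031  96.66732759] 27.738514644812927 4.3
```

View pics/s3.png

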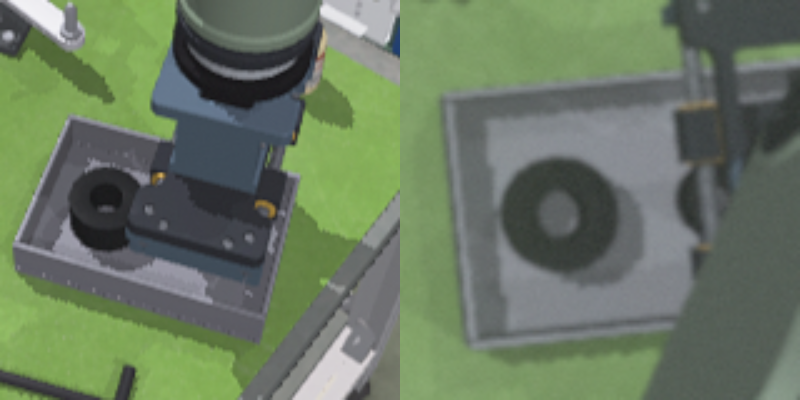

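View pics/w3.png

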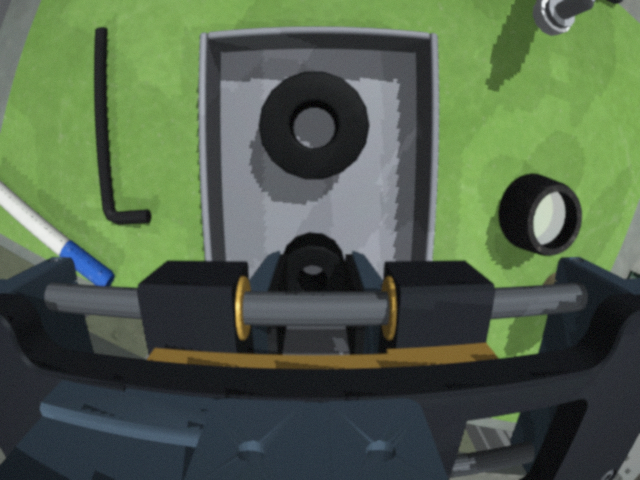

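Run:
```python
from h import *
T=wpose()
c=T[:3,3]
for o in (0,10,20,27): 
    X=c+T[:3,0]*o
    print(o,[wpj((X[0],X[1],z),T).round(1) for z in(36,6)])
print(wbp((313,270),36,T), wbp((313,235),36,T), wbp((313,265),6,T))
im=cv2.imread("pics/w3.png");cv2.imwrite("pics/w3z.png",cv2.resize(im[210:370,220:410],None,fx=4,fy=3.6,interpolation=cv2.INTER_CUBIC))
```

```text
0 [array([315.7, 282.4]), array([315.6, 263.8])]
10 [array([315.7, 263.2]), array([315.6, 246.9])]
20 [array([315.7, 243.4]), array([315.6, 229.7])]
27 [array([315.7, 229.2]), array([315.6, 217.4])]
[ 421.26475877 -299.91047878   36.        ] [ 419.2547047  -282.38574324   36.        ] [ 421.92388029 -307.12862887    6.        ]
```

View pics/w3z.png

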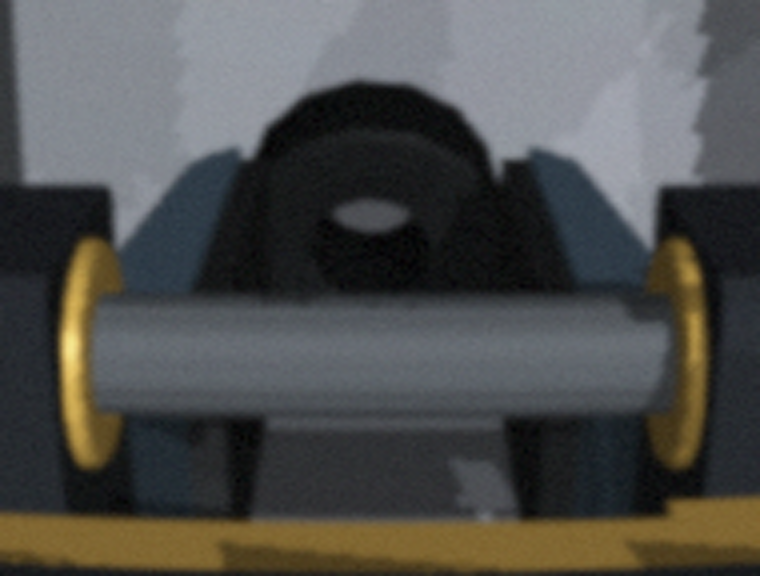

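Call:
arm_command([
  [1, 0, 0, 0, 0],
  [1, 0, 0, 0, 0],
  [1, 0, 0, 0, 0],
], squeeze=20)

```text
time_s: 4.7
ee_pos: [423.3, -306.2, 13.5]
ee_rot: [179.9, 0.2, 96.7]
force: [0.1, -0.1, 0.3]
gripper_width: 10.8
```

Run:
```python
from h import *
w=env.grab_frame("wrist");w=cv2.cvtColor(w,cv2.COLOR_RGB2BGR);cv2.imwrite("pics/w4.png",w)
cv2.imwrite("pics/w4z.png",cv2.resize(w[200:370,200:430],None,fx=3.4,fy=3.4,interpolation=cv2.INTER_CUBIC))
print(env.state()['gripper_width'])
```

```text
6.226423418674705
```

View pics/w4z.png

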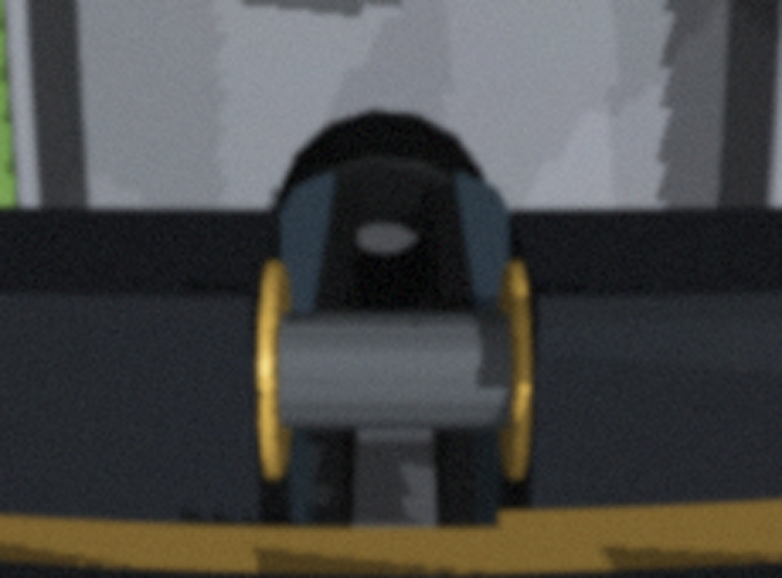

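The fingers closed to 6 mm while the roller stayed put right under them, so they closed above it even though the reported TCP height is 13.5 mm. I'll check the height scale before going lower.

Run:
```python
from h import *
T=wpose()
im=cv2.imread("pics/w3.png")
# bin rim outer corners top: (203,35),(437,35)
for dz in (0,10,20,30):
    T2=T.copy();T2[2,3]+=dz
    a,b=wbp((203,36),34,T2),wbp((437,37),34,T2); r=[wbp((x,y),36,T2) for x,y in((260,124),(370,124))]
    print(dz,np.linalg.norm(a-b).round(1),a.round(),b.round(), np.linalg.norm(r[0]-r[1]).round(1))
s=env.state();print(s['qpos'].round(2),s['ee_pos'])
```

```text
0 113.3 [ 355. -191.   34.] [ 468. -178.   34.] 50.7
10 119.8 [ 352. -188.   34.] [ 471. -174.   34.] 53.7
20 126.3 [ 348. -185.   34.] [ 474. -170.   34.] 56.6
30 132.8 [ 345. -182.   34.] [ 477. -167.   34.] 59.6
[-37.07  23.77 110.24  -0.15  45.77 -43.63] [ 423.3278708  -306.20814124   13.53626747]
```

Call:
arm_command([
  [0.7, 0, 0, -0.06, 0],
  [0.5, 0, 0, -0.14, 0],
  [0.4, 0, 0, -0.2, 0],
  [0.34, 0, 0, -0.24, 0],
  [0.34, 0, 0, -0.24, 0],
])

```text
time_s: 5.17
ee_pos: [425.6, -307.7, 138.3]
ee_rot: [179.5, 0.6, 96.7]
force: [0.5, -0.5, 0.7]
gripper_width: 36.6
```

Run:
```python
from h import *
s=env.state();print(s['ee_pos'],s['ee_rot'],s['gripper_width'])
im=cv2.cvtColor(env.grab_frame("scene"),cv2.COLOR_RGB2BGR)
p=s['ee_pos'];print(pj("scene",p))
cv2.imwrite("pics/s5.png",cv2.resize(im[140:380,250:490],(800,600)))
w=cv2.cvtColor(env.grab_frame("wrist"),cv2.COLOR_RGB2BGR);cv2.imwrite("pics/w5.png",w)
T=wpose();Ty=T[:3,1];Tx=T[:3,0]
for y in(-30,30):
  for x in (-16,16): print(x,y,[wpj(p+Ty*y+Tx*x+np.array([0,0,h]),T).round() for h in(0,19,30)])
```

```text
[ 425.64023786 -307.6565951   138.32562439] [179.50618634   0.61990168  96.66661514] 36.64379422083988
[373.48582669 282.51591438]
-16 -30 [array([266., 301.]), array([262., 316.]), array([259., 325.])]
16 -30 [array([264., 246.]), array([259., 256.]), array([255., 263.])]
-16 30 [array([373., 301.]), array([378., 315.]), array([382., 325.])]
16 30 [array([376., 246.]), array([382., 256.]), array([386., 263.])]
```

View pics/s5.png

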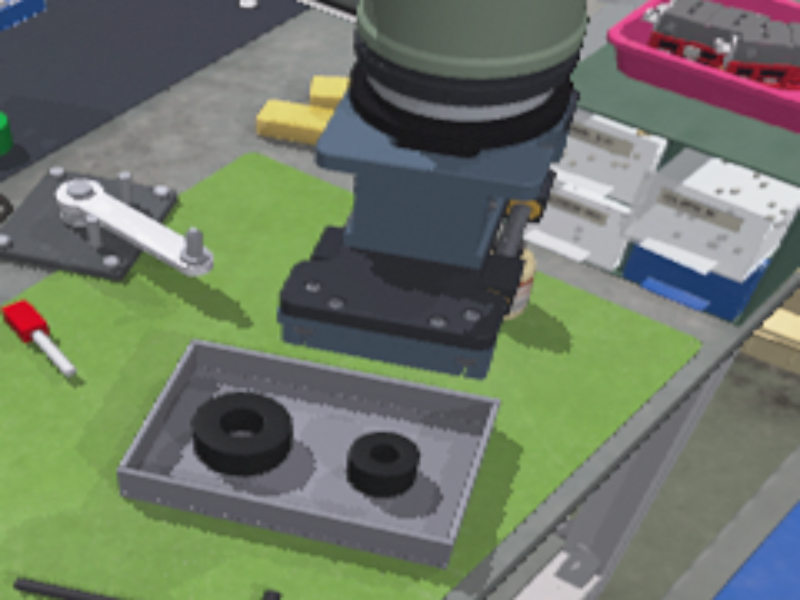

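View pics/w5.png

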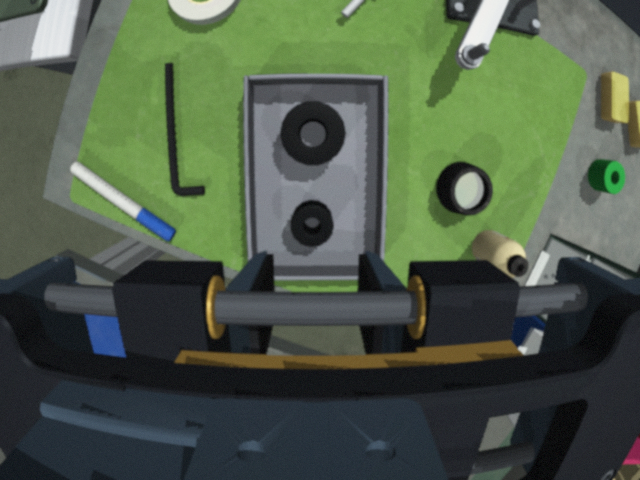

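Call:
arm_command([
  [0.34, 0.006, -0.007, 0.06, 0],
  [0.34, 0.006, -0.007, 0.12, 0],
  [0.34, 0.006, -0.007, 0.18, 0],
  [0.34, 0.006, -0.007, 0.22, 0],
  [0.34, 0.006, -0.007, 0.236, 0],
  [0.34, 0.006, -0.007, 0.236, 0],
])

```text
time_s: 5.77
ee_pos: [417.5, -302.1, 12.9]
ee_rot: [-179.8, -0.0, 96.7]
force: [0.5, -0.2, -0.0]
gripper_width: 59.9
```

Run:
```python
from h import *
s=env.state();print(s['ee_pos'],s['gripper_width'],s['force'])
w=cv2.cvtColor(env.grab_frame("wrist"),cv2.COLOR_RGB2BGR);cv2.imwrite("pics/w6.png",w)
cv2.imwrite("pics/w6z.png",cv2.resize(w[200:360,210:420],None,fx=3.6,fy=3.6,interpolation=cv2.INTER_CUBIC))
T=wpose();Ty=T[:3,1];Tx=T[:3,0];p=T[:3,3];g=s['gripper_width']/2
for h in(0,10,20,30,40): print(h,[wpj(p+Ty*y+Tx*16+np.array([0,0,h]),T).round(1) for y in(-g,g)])
```

```text
[ 417.51106297 -302.13457428   12.87259669] 59.89330156917286 [ 0.47515185 -0.23371564 -0.04653762]
0 [array([260.7, 239.9]), array([370.5, 239.9])]
10 [array([258. , 244.6]), array([373.2, 244.6])]
20 [array([255. , 249.8]), array([376.2, 249.8])]
30 [array([251.6, 255.6]), array([379.6, 255.6])]
40 [array([247.9, 262. ]), array([383.3, 262. ])]
```

View pics/w6z.png

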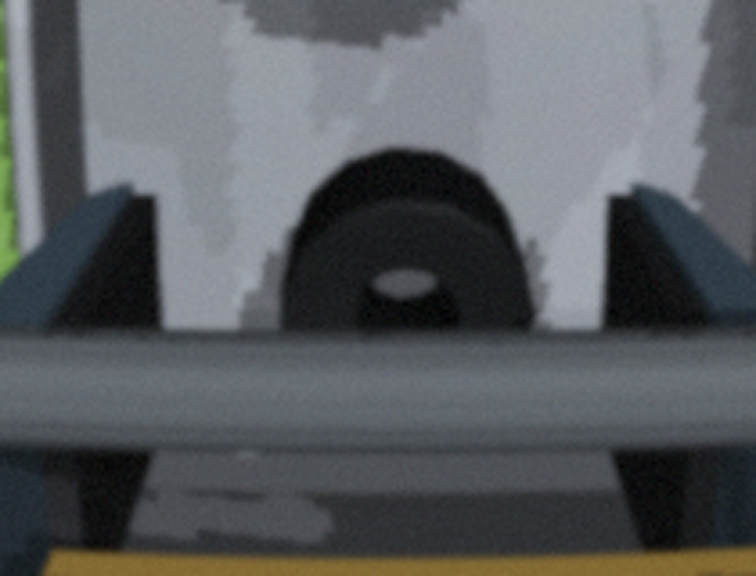

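Call:
arm_command([
  [0.34, -0.007, 0.007, 0.005, 0],
  [0.34, -0.007, 0.007, 0.012, 0],
  [0.34, -0.007, 0.007, 0.02, 0],
  [0.34, -0.007, 0.007, 0.025, 0],
  [0.34, -0.007, 0.007, 0.025, 0],
  [0.34, -0.007, 0.007, 0.025, 0],
])

```text
time_s: 6.32
ee_pos: [422.7, -306.2, 2.2]
ee_rot: [180.0, 0.1, 96.7]
force: [-0.2, 0.8, 0.4]
gripper_width: 60.5
```

Call:
arm_command([
  [0.34, 0, -0.001, 0.01, 0],
  [0.34, 0, -0.001, 0.02, 0],
  [0.34, 0, -0.001, 0.026, 0],
  [0.34, 0, -0.001, 0.026, 0],
  [0.34, 0, -0.001, 0.026, 0],
])

```text
time_s: 6.73
ee_pos: [422.0, -306.1, -11.1]
ee_rot: [-180.0, 0.1, 96.7]
force: [0.4, -0.3, -0.5]
gripper_width: 60.3
```

Run:
```python
from h import *
s=env.state();print(s['ee_pos'],s['gripper_width'],s['force'])
w=cv2.cvtColor(env.grab_frame("wrist"),cv2.COLOR_RGB2BGR);cv2.imwrite("pics/w7.png",w)
cv2.imwrite("pics/w7z.png",cv2.resize(w[200:360,210:420],None,fx=3.6,fy=3.6,interpolation=cv2.INTER_CUBIC))
T=wpose();Ty=T[:3,1];Tx=T[:3,0];p=T[:3,3];g=s['gripper_width']/2
for h in(0,10,20,30,40): print(h,[wpj(p+Ty*y+Tx*16+np.array([0,0,h]),T).round(1) for y in(-g,g)])
```

```text
[ 421.96072359 -306.12629884  -11.14423199] 60.292444417267575 [ 0.36556183 -0.34198811 -0.5306761 ]
0 [array([260.4, 239.9]), array([370.9, 239.9])]
10 [array([257.6, 244.6]), array([373.6, 244.6])]
20 [array([254.6, 249.8]), array([376.6, 249.8])]
30 [array([251.2, 255.6]), array([380. , 255.6])]
40 [array([247.5, 262. ]), array([383.7, 262. ])]
```

View pics/w7z.png

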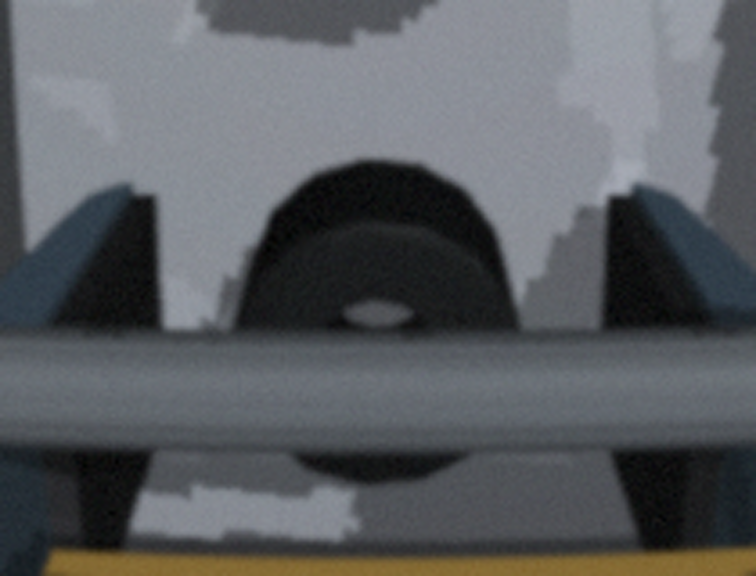

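Call:
arm_command([
  [0.34, 0, 0, 0.004, 0],
  [0.34, 0, 0, 0.008, 0],
  [0.34, 0, 0, 0.012, 0],
  [0.34, 0, 0, 0.012, 0],
])

```text
time_s: 7.12
ee_pos: [421.9, -306.1, -17.3]
ee_rot: [-180.0, 0.1, 96.7]
force: [0.8, -0.6, 0.1]
gripper_width: 60.0
```

Call:
arm_command([
  [0.7, 0, 0, 0, 0],
  [0.7, 0, 0, 0, 0],
  [0.7, 0, 0, 0, 0],
  [0.7, 0, 0, 0, 0],
  [0.7, 0, 0, 0, 0],
  [0.7, 0, 0, 0, 0],
], squeeze=20)

```text
time_s: 7.62
ee_pos: [421.9, -306.1, -17.2]
ee_rot: [-180.0, 0.1, 96.7]
force: [0.3, 1.6, 0.6]
gripper_width: 34.5
```

Call:
arm_command([
  [1, 0, 0, 0, 0],
  [1, 0, 0, -0.005, 0],
  [1, 0, 0, -0.02, 0],
  [1, 0, 0, -0.05, 0],
  [1, 0, 0, -0.09, 0],
  [1, 0, 0, -0.14, 0],
  [1, 0, 0, -0.2, 0],
  [1, 0, 0, -0.22, 0],
], squeeze=30)

```text
time_s: 8.28
ee_pos: [423.9, -307.4, 97.1]
ee_rot: [179.7, 0.4, 96.7]
force: [0.3, -0.5, -1.4]
gripper_width: 34.5
```

Run:
```python
from h import *
s=env.state();print(s['ee_pos'],s['ee_rot'],s['gripper_width'],s['force'])
w=cv2.cvtColor(env.grab_frame("wrist"),cv2.COLOR_RGB2BGR);cv2.imwrite("pics/w8.png",w);np.save("T8.npy",wpose())
```

```text
[ 423.93329741 -307.37756889   97.11422673] [179.73241442   0.40508341  96.6668076 ] 34.53146237459845 [ 0.32777135 -0.52136626 -1.36623372]
```

View pics/w8.png

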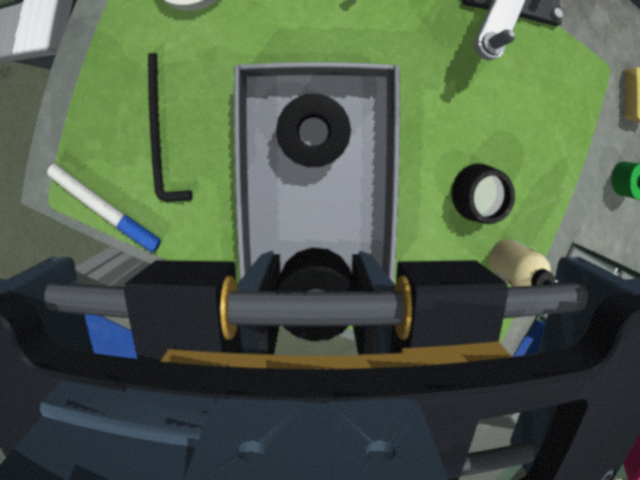

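Call:
arm_command([
  [1, 0.02, 0.03, 0, 0],
  [1, 0.06, 0.075, 0, 0],
  [1, 0.1, 0.13, 0.005, 0],
  [1, 0.15, 0.19, 0.01, 0],
  [1, 0.18, 0.23, 0.014, 0],
  [1, 0.202, 0.253, 0.014, 0],
  [1, 0.202, 0.253, 0.014, 0],
  [1, 0.202, 0.253, 0.014, 0],
])

```text
time_s: 9.0
ee_pos: [537.6, -192.0, 88.9]
ee_rot: [179.8, 0.4, 96.8]
force: [-0.4, -0.3, -0.9]
gripper_width: 34.5
```

Run:
```python
from h import *
s=env.state();print(s['ee_pos'],s['ee_rot'],s['gripper_width'],s['force'])
T=wpose();np.save("T9.npy",T)
w=cv2.cvtColor(env.grab_frame("wrist"),cv2.COLOR_RGB2BGR);cv2.imwrite("pics/w9.png",w)
cv2.imwrite("pics/w9z.png",cv2.resize(w[150:350,200:440],None,fx=3.3,fy=3,interpolation=cv2.INTER_CUBIC))
print(wpj((532.9,-147.5,73),T))
```

```text
[ 537.63090792 -191.97250336   88.92628894] [179.82090844   0.41781404  96.78100037] 34.48161478758471 [-0.37677349 -0.2935137  -0.92786946]
[316.51094133 183.98268404]
```

View pics/w9z.png

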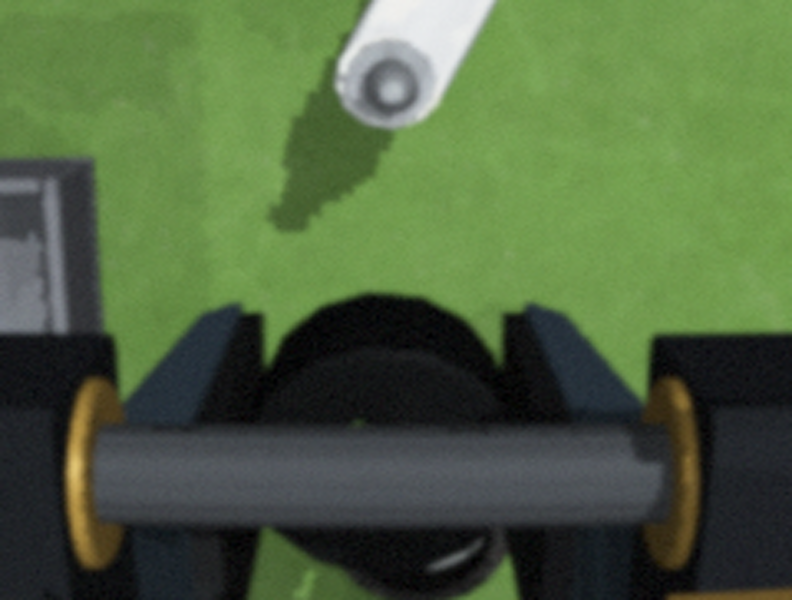

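Run:
```python
from h import *
T=np.load("T9.npy");p=T[:3,3]
for h in (19,21,23,25,27):
    a=wbp((316,247.7),p[2]+h,T);b=wbp((316,266.7),p[2]+h+30,T)
    n=wbp((300,350),p[2]+h+30,T)
    f=lambda q:((q-p)@T[:3,:3])[:2].round(1)
    print(h,f(a),f(b),f(n))
for uv,z in[((318.8,179.3),73),((318.8,179.3),70),((317.6,177.7),47)]:
    q=wbp(uv,z,T); print("spindle",q.round(1),((q-p)@T[:3,:3])[:2].round(1))
a=wbp((279.4,275),p[2]+53,T);b=wbp((353,275),p[2]+53,T);print(((a-p)@T[:3,:3]).round(1),((b-p)@T[:3,:3]).round(1))
```

```text
19 [16.8  0.2] [16.9  0.2] [-23.2  -7.1]
21 [17.4  0.2] [17.5  0.2] [-22.  -7.]
23 [17.9  0.2] [18.2  0.2] [-20.8  -6.9]
25 [18.5  0.2] [18.8  0.2] [-19.6  -6.8]
27 [19.   0.2] [19.5  0.2] [-18.4  -6.7]
spindle [ 533.9 -144.7   73. ] [47.5  1.8]
spindle [ 533.9 -144.9   70. ] [47.3  1.8]
spindle [ 533.6 -146.    47. ] [46.4  1.3]
[ 14.6 -14.7 -53.2] [ 14.6  15.2 -53.1]
```

Call:
arm_command([
  [1, 0.02, 0.001, 0, 0],
  [1, 0.05, 0.002, 0.005, 0],
  [1, 0.08, 0.003, 0.01, 0],
  [1, 0.094, 0.003, 0.016, 0],
  [1, 0.094, 0.003, 0.016, 0],
  [1, 0.094, 0.003, 0.016, 0],
])

```text
time_s: 9.55
ee_pos: [532.8, -145.6, 80.8]
ee_rot: [179.8, 0.4, 96.8]
force: [0.9, 0.2, -0.4]
gripper_width: 34.6
```

Run:
```python
from h import *
s=env.state();print(s['ee_pos'],s['ee_rot'],s['gripper_width'],s['force'])
im=cv2.cvtColor(env.grab_frame("scene"),cv2.COLOR_RGB2BGR);im2=cv2.cvtColor(env.grab_frame("top"),cv2.COLOR_RGB2BGR)
w=cv2.cvtColor(env.grab_frame("wrist"),cv2.COLOR_RGB2BGR)
cv2.imwrite("pics/s10.png",np.hstack([cv2.resize(im[160:320,220:380],(400,400)),cv2.resize(im2[200:320,240:360],(400,400))]))
cv2.imwrite("pics/w10.png",w)
```

```text
[ 532.83764391 -145.56137414   80.79773877] [179.82965595   0.43981159  96.75482882] 34.58286139618097 [ 0.93987705  0.23176882 -0.41597254]
```

View pics/s10.png

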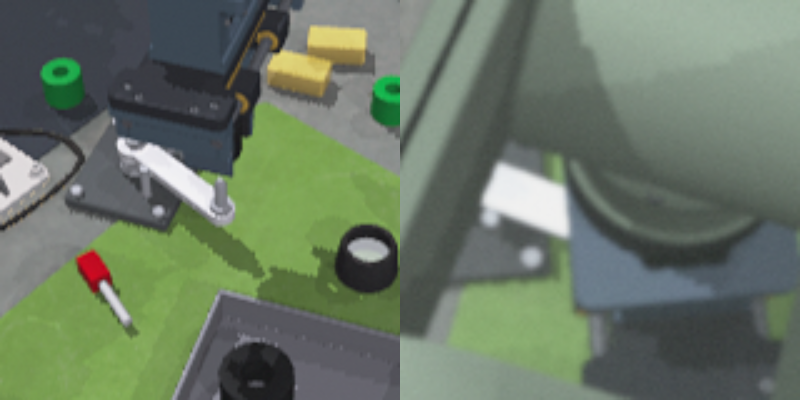

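View pics/w10.png

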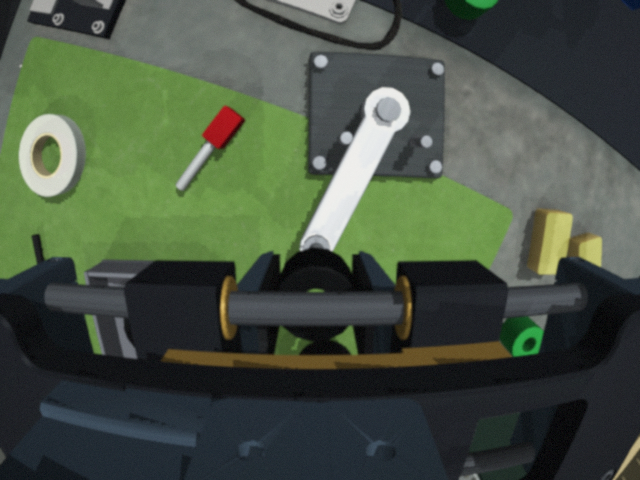

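Run:
```python
from h import *
T=wpose();p=T[:3,3]
w=cv2.imread("pics/w10.png")
cv2.imwrite("pics/w10z.png",cv2.resize(w[200:360,210:420],None,fx=3.6,fy=3.6,interpolation=cv2.INTER_CUBIC))
print("pred tip",wpj((533.5,-145.1,73),T),"shoulder",wpj((533.5,-145.1,47),T))
print("scene spindle",pj("scene",(533.5,-145.1,73)),"roller bottom c",pj("scene",(533.5,-145.1,p[2]+23)), "crop",(pj("scene",(533.5,-145.1,p[2]+23))-[220,160])*2.5)
```

```text
pred tip [315.87754778 261.30779717] shoulder [315.70494271 248.89366601]
scene spindle [308.02053049 231.12304166] roller bottom c [307.63779035 219.38819319] crop [219.09447588 148.47048298]
```

View pics/w10z.png

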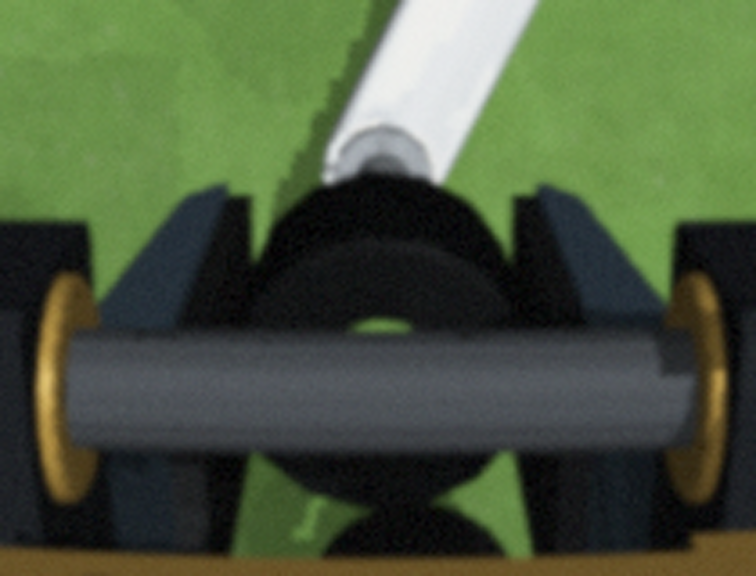

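Call:
arm_command([
  [1, 0.001, 0.002, 0.015, 0],
  [1, 0.001, 0.002, 0.03, 0],
  [1, 0.001, 0.002, 0.045, 0],
  [1, 0.001, 0.002, 0.053, 0],
  [1, 0.001, 0.002, 0.053, 0],
  [1, 0.001, 0.002, 0.053, 0],
])

```text
time_s: 10.2
ee_pos: [534.3, -146.0, 54.0]
ee_rot: [179.8, 0.4, 96.7]
force: [0.4, -0.0, -1.0]
gripper_width: 33.9
```

Run:
```python
from h import *
s=env.state();print(s['ee_pos'],s['ee_rot'],s['gripper_width'],s['force'])
T=wpose();p=T[:3,3]
print("shoulder",wpj((533.5,-145.1,47),T), "far edge", wpj(np.r_[(np.array([533.5,-145.1])+9*T[:2,0]),47],T),"arm edges")
im=cv2.cvtColor(env.grab_frame("scene"),cv2.COLOR_RGB2BGR)
w=cv2.cvtColor(env.grab_frame("wrist"),cv2.COLOR_RGB2BGR)
cv2.imwrite("pics/w11.png",w)
cv2.imwrite("pics/s11.png",np.hstack([cv2.resize(im[190:270,270:350],(400,400),interpolation=cv2.INTER_CUBIC),cv2.resize(w[210:310,265:365],(400,400),interpolation=cv2.INTER_CUBIC)]))
```

```text
[ 534.28116561 -145.96736194   53.98786274] [179.83486117   0.43233771  96.67713501] 33.94822353595019 [ 0.40907718 -0.00983791 -1.03492498]
shoulder [314.42009528 262.45561207] far edge [314.40161406 247.26165455] arm edges
```

View pics/s11.png

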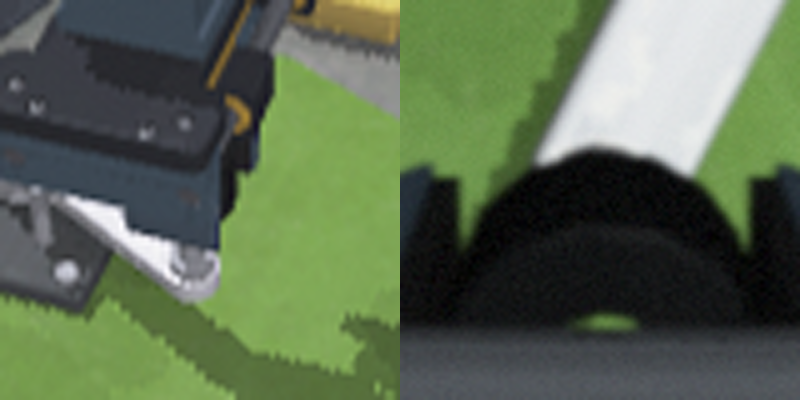

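Call:
arm_command([
  [1, 0.002, -0.001, 0.002, 0],
  [1, 0.002, -0.001, 0.006, 0],
  [1, 0.002, -0.001, 0.012, 0],
  [1, 0.002, -0.001, 0.018, 0],
  [1, 0.002, -0.001, 0.018, 0],
])

```text
time_s: 10.72
ee_pos: [533.7, -145.0, 45.0]
ee_rot: [179.8, 0.4, 96.7]
force: [-0.5, 0.2, -0.9]
gripper_width: 34.3
```

Call:
arm_command([
  [1, 0, 0, 0.005, 0],
  [1, 0, 0, 0.01, 0],
  [1, 0, 0, 0.015, 0],
  [1, 0, 0, 0.02, 0],
  [1, 0, 0, 0.02, 0],
])

```text
time_s: 11.13
ee_pos: [533.3, -145.0, 34.3]
ee_rot: [179.9, 0.4, 96.7]
force: [-0.1, -0.4, -1.1]
gripper_width: 34.6
```

Call:
arm_command([
  [1, 0, 0, 0.004, 0],
  [1, 0, 0, 0.008, 0],
  [1, 0, 0, 0.012, 0],
  [1, 0, 0, 0.015, 0],
  [1, 0, 0, 0.015, 0],
])

```text
time_s: 11.55
ee_pos: [533.1, -145.0, 26.5]
ee_rot: [179.9, 0.4, 96.7]
force: [0.4, 0.1, -1.9]
gripper_width: 34.6
```

Run:
```python
from h import *
s=env.state();print(s['ee_pos'],s['ee_rot'],s['gripper_width'],s['force'])
im=cv2.cvtColor(env.grab_frame("scene"),cv2.COLOR_RGB2BGR)
w=cv2.cvtColor(env.grab_frame("wrist"),cv2.COLOR_RGB2BGR)
cv2.imwrite("pics/w12.png",w)
cv2.imwrite("pics/s12.png",np.hstack([cv2.resize(im[190:270,270:350],(400,400),interpolation=cv2.INTER_CUBIC),cv2.resize(w[210:310,265:365],(400,400),interpolation=cv2.INTER_CUBIC)]))
```

```text
[ 533.10487561 -144.96464801   26.46752508] [179.92064708   0.39685797  96.68580932] 34.64046551866022 [ 0.36824711  0.06108007 -1.88099084]
```

View pics/s12.png

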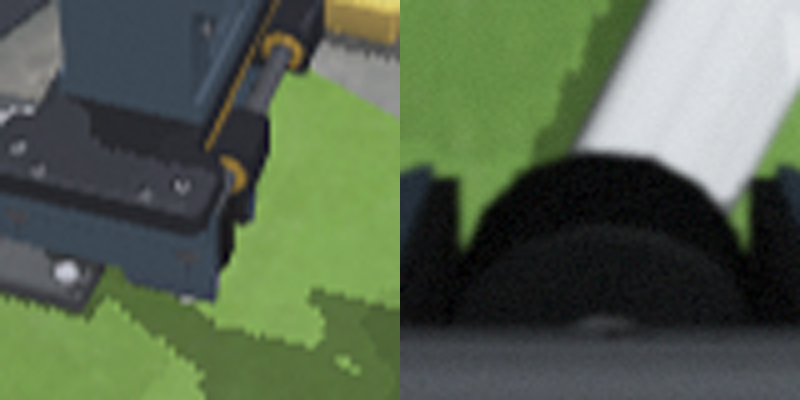

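Call:
arm_command([
  [1, 0, 0, 0.002, 0],
  [1, 0, 0, 0.004, 0],
  [1, 0, 0, 0.005, 0],
  [1, 0, 0, 0.005, 0],
])

```text
time_s: 11.98
ee_pos: [533.2, -145.0, 24.2]
ee_rot: [179.9, 0.4, 96.7]
force: [-0.3, -0.2, -0.5]
gripper_width: 34.5
```

Call:
arm_command([
  [1, 0, 0, 0.002, 0],
  [1, 0, 0, 0.004, 0],
  [1, 0, 0, 0.006, 0],
  [1, 0, 0, 0.006, 0],
])

```text
time_s: 12.32
ee_pos: [533.6, -145.1, 23.1]
ee_rot: [179.8, 0.4, 96.7]
force: [-3.2, 1.7, 11.1]
gripper_width: 34.9
```

Call:
arm_command([
  [0.52, 0, 0, 0, 0],
  [0.52, 0, 0, 0, 0],
  [0.52, 0, 0, 0, 0],
  [0.52, 0, 0, 0, 0],
])

```text
time_s: 12.65
ee_pos: [533.5, -145.2, 22.8]
ee_rot: [179.9, 0.4, 96.7]
force: [-0.1, -0.3, 0.4]
gripper_width: 43.5
```

Run:
```python
from h import *
from scipy.optimize import least_squares
s=env.state();print(s['ee_pos'],s['ee_rot'],s['gripper_width'],s['force'])
w=cv2.cvtColor(env.grab_frame("wrist"),cv2.COLOR_RGB2BGR);T=wpose()
cv2.imwrite("pics/w13.png",w)
cv2.imwrite("pics/w13z.png",cv2.resize(w[200:360,210:420],None,fx=3.6,fy=3.6,interpolation=cv2.INTER_CUBIC))
for z in (47,50,73): print(z,wpj(np.r_[np.array([533.5,-145.1])+18*T[:2,0],z],T),wpj(np.r_[np.array([533.5,-145.1])+18*T[:2,0],z+30],T))
print(w.shape, "pivot", wpj((565.5,-50.4,48),T))
```

```text
[ 533.48544731 -145.15262636   22.83675986] [179.8588207    0.42711232  96.68496503] 43.45455244763909 [-0.13646651 -0.34250889  0.41759099]
47 [315.8282558  248.54052798] [316.01968535 268.96782089]
50 [315.84456961 250.28065577] [316.04293829 271.45035722]
73 [315.99002493 265.80159621] [316.25607824 294.21818269]
(480, 640, 3) pivot [409.02234363  96.60619694]
```

View pics/w13z.png

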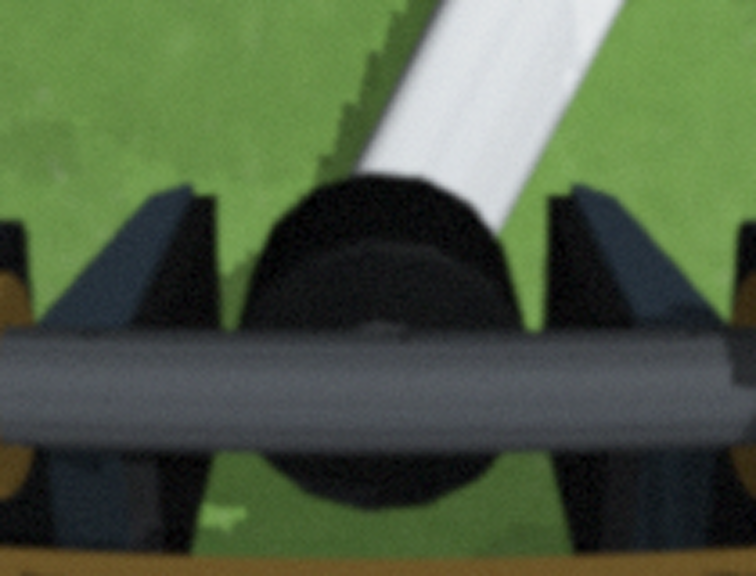

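View pics/w13.png

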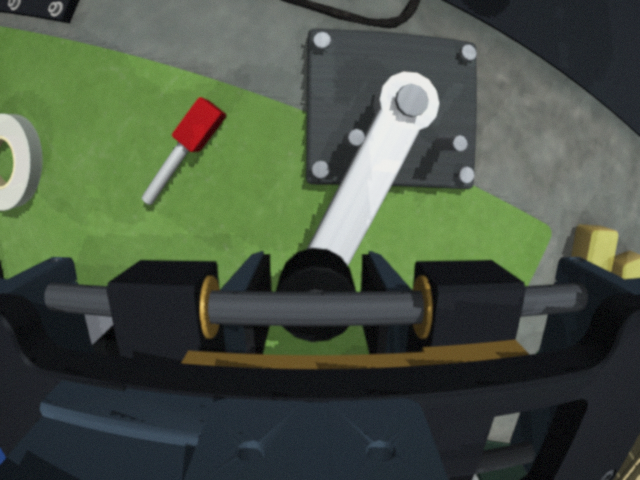

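Run:
```python
from h import *
T=wpose();P=wbp((412,99),48,T);print("pivot",P.round(1))
S=np.array([533.5,-145.15]);
for Pv in (P[:2],np.array([565.5,-50.7])):
    v=S-Pv;print(np.hypot(*v),np.degrees(np.arctan2(v[1],v[0])))
Pv=np.array([566.0,-50.7]);v=S-Pv;a0=np.arctan2(v[1],v[0]);print("a0",np.degrees(a0),np.hypot(*v))
for k in range(0,20):
    a=a0+0.9*k/16; q=Pv+np.hypot(*v)*np.array([np.cos(a),np.sin(a)]); d=np.r_[q-S,0]@T[:3,:3]/500
    print(k,np.degrees(a).round(1),q.round(1),d[:2].round(3))
```

```text
pivot [567.  -51.3  48. ]
99.68792937060563 -109.65985987813056
99.72363059977309 -108.71656525889205
a0 -108.98820731928669 99.88519660089777
0 -109.0 [ 533.5 -145.2] [0. 0.]
1 -105.8 [ 538.9 -146.8] [-0.005  0.01 ]
2 -102.5 [ 544.3 -148.2] [-0.009  0.021]
3 -99.3 [ 549.8 -149.3] [-0.012  0.031]
4 -96.1 [ 555.4 -150. ] [-0.015  0.042]
5 -92.9 [ 561.  -150.5] [-0.017  0.053]
6 -89.7 [ 566.6 -150.6] [-0.019  0.065]
7 -86.4 [ 572.2 -150.4] [-0.019  0.076]
8 -83.2 [ 577.8 -149.9] [-0.02   0.087]
9 -80.0 [ 583.4 -149.1] [-0.019  0.098]
10 -76.8 [ 588.9 -147.9] [-0.018  0.109]
11 -73.5 [ 594.3 -146.5] [-0.017  0.12 ]
12 -70.3 [ 599.6 -144.7] [-0.015  0.131]
13 -67.1 [ 604.9 -142.7] [-0.012  0.142]
14 -63.9 [ 610.  -140.4] [-0.008  0.153]
15 -60.6 [ 615.  -137.8] [-0.004  0.164]
16 -57.4 [ 619.8 -134.9] [0.    0.174]
17 -54.2 [ 624.4 -131.7] [0.006 0.184]
18 -51.0 [ 628.9 -128.3] [0.011 0.193]
19 -47.8 [ 633.2 -124.6] [0.018 0.203]
```

Call:
arm_command([
  [1, 0, 0, 0, 0],
  [1, 0, 0, 0, 0],
  [1, 0, 0, 0, 0],
], squeeze=25)

```text
time_s: 12.95
ee_pos: [533.3, -145.1, 22.5]
ee_rot: [179.9, 0.4, 96.7]
force: [-0.3, 0.9, -0.7]
gripper_width: 34.5
```

Call:
arm_command([
  [1, -0.005, 0.01, 0, 0],
  [1, -0.009, 0.021, 0, 0],
  [1, -0.012, 0.031, 0, 0],
  [1, -0.015, 0.042, 0, 0],
  [1, -0.017, 0.053, 0, 0],
  [1, -0.019, 0.065, 0, 0],
  [1, -0.019, 0.065, 0, 0],
])

```text
time_s: 13.53
ee_pos: [566.1, -152.6, 22.4]
ee_rot: [-179.9, 0.5, 96.8]
force: [-5.5, -5.3, 4.1]
gripper_width: 34.3
```

Call:
arm_command([
  [1, 0, 0.011, 0, 0],
  [1, 0, 0.022, 0, 0],
  [1, 0, 0.033, 0, 0],
  [1, 0.001, 0.044, 0, 0],
  [1, 0.002, 0.055, 0, 0],
  [1, 0.004, 0.066, 0, 0],
  [1, 0.004, 0.066, 0, 0],
])

```text
time_s: 14.12
ee_pos: [598.0, -148.5, 22.4]
ee_rot: [-179.7, 0.7, 96.9]
force: [-5.5, -5.9, 4.3]
gripper_width: 34.3
```

Call:
arm_command([
  [1, 0.002, 0.011, 0, 0],
  [1, 0.006, 0.022, 0, 0],
  [1, 0.01, 0.033, 0, 0],
  [1, 0.014, 0.043, 0, 0],
  [1, 0.014, 0.043, 0, 0],
])

```text
time_s: 14.53
ee_pos: [617.5, -140.6, 22.4]
ee_rot: [-179.5, 0.8, 96.9]
force: [-6.0, -5.0, 5.9]
gripper_width: 34.6
```

Run:
```python
from h import *
s=env.state();print(s['ee_pos'],s['force'])
w=cv2.cvtColor(env.grab_frame("wrist"),cv2.COLOR_RGB2BGR);T=wpose()
cv2.imwrite("pics/w14.png",w)
```

```text
[ 617.51036535 -140.57881486   22.37981101] [-5.99109059 -4.95812619  5.86861466]
```

View pics/w14.png

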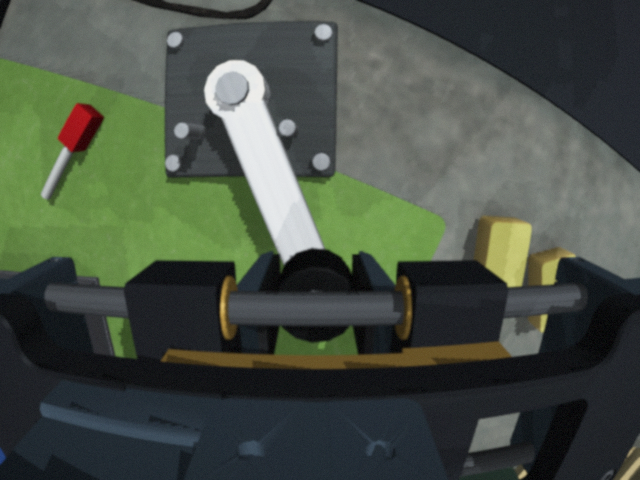

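Call:
arm_command([
  [1, 0.002, 0.004, 0, 0],
  [1, 0.004, 0.008, 0, 0],
  [1, 0.006, 0.011, 0, 0],
  [1, 0.008, 0.015, 0, 0],
  [1, 0.008, 0.015, 0, 0],
])

```text
time_s: 15.0
ee_pos: [622.1, -137.8, 22.4]
ee_rot: [-179.2, 0.9, 97.0]
force: [-6.8, -5.2, 5.6]
gripper_width: 34.6
```

Call:
arm_command([
  [1, 0.002, 0.004, 0, 0],
  [1, 0.004, 0.007, 0, 0],
  [1, 0.006, 0.011, 0, 0],
  [1, 0.006, 0.011, 0, 0],
])

```text
time_s: 15.33
ee_pos: [622.1, -137.8, 22.2]
ee_rot: [-178.5, 1.2, 97.2]
force: [-13.7, -8.3, 8.9]
gripper_width: 34.5
```

Run:
```python
from h import *
s=env.state();print(s['ee_pos'],s['ee_rot'],s['force'],s['gripper_width'],s['time_s'])
T=wpose();w=cv2.cvtColor(env.grab_frame("wrist"),cv2.COLOR_RGB2BGR)
im=cv2.cvtColor(env.grab_frame("scene"),cv2.COLOR_RGB2BGR)
t=cv2.cvtColor(env.grab_frame("top"),cv2.COLOR_RGB2BGR)
cv2.imwrite("pics/w15z.png",np.hstack([cv2.resize(w[50:250,150:350],(400,400),interpolation=cv2.INTER_CUBIC),cv2.resize(w[210:350,245:385],(400,400),interpolation=cv2.INTER_CUBIC)]))
cv2.imwrite("pics/s15.png",np.hstack([cv2.resize(im[160:400,200:440],(400,400)),cv2.resize(t[190:430,220:460],(400,400))]))
cv2.imwrite("pics/w15.png",w)
s=env.state();print(s['ee_pos'],s['force'])
```

```text
[ 622.10275937 -137.75115721   22.22564466] [-178.45516362    1.1649822    97.17833004] [-13.70571673  -8.28163511   8.88310025] 34.469066284578254 15.3333
[ 622.11740818 -137.7599941    22.25923976] [-13.89729053  -8.88007201   7.13798719]
```

View pics/w15z.png

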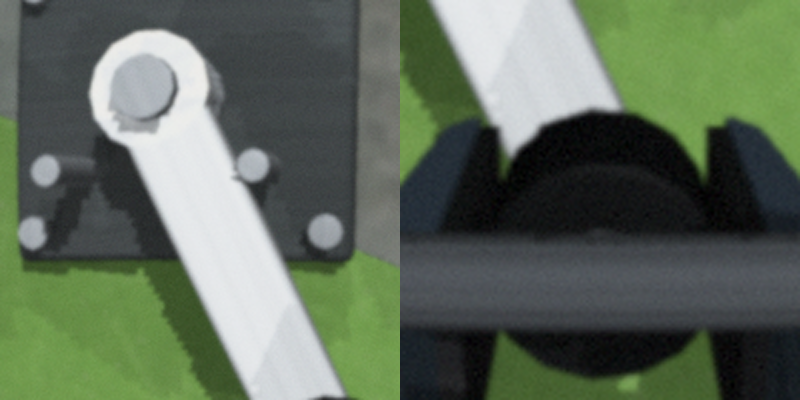

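View pics/s15.png

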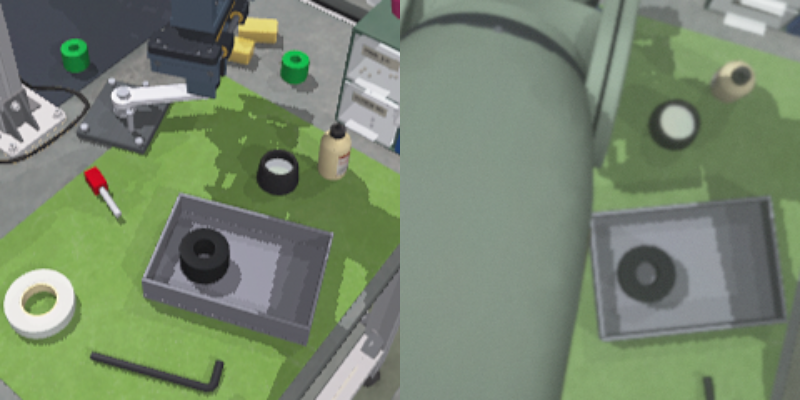

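Run:
```python
from h import *
print(env.job_done())
s=env.state();print(s['ee_pos'],s['force'],s['gripper_width'],s['time_s'])
```

```text
the job is handed in; nothing more can be done
None
the job is handed in; nothing more can be done
```

I lifted the small black roller out of the bin and set it down over the tensioner spindle. I then swung the arm forward to its far stop and handed the job in at about 15.5 s, still gripping the roller and pushing.

- **Seating:** the roller met the shoulder with about 11 N, within 1 mm of the expected height. I then let go of it, and the wrist picture showed its lower edge at row 248 where 248.5 was expected. I took hold of it again before the swing.
- **At the stop:** the wrist picture shows the arm against the forward pin. A further push raised the force from about 8.5 N to 16 N with no movement. The downward press of 7–9 N was still on in the last reading before hand-in. I got no reading after hand-in.
- **Left alone:** in the last pictures the big roller is in the bin and the loupe, bottle and plug gauge are where they were.

**What disagreed:**
- The fingertips sit about 27 mm short of the reported TCP. My first grasp therefore closed on empty air above the roller without moving it. I measured the offset in the wrist pictures and allowed for it afterwards.
- The gripper read about 34.5 mm on the 36 mm roller.
- The tool leans about 1.5–2° under the final push, so the roller may be tilted slightly. I estimate that lifts its centre by about 0.3 mm.

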